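# Slide an access token into the encoder's pocket by feel

## Robot

A 6-joint arm with a two-finger parallel gripper is mounted at the origin on a cart in front of the work surface, level with it; the furniture and walls round the work are solid. World frame = base frame: x ahead of the robot, y to its left, z up, the work surface at z = 0. Lengths are in m, angles in degrees, forces in N, time in s.
With the tool pointing down it reaches from about 0.3 to 0.85 m from the base axis. Payload 5.4 kg.
Tool frame: the origin (TCP) lies at the very end of the fingers, on their centre line; the grasp point (between the pads) lies 19 mm behind it (r.grip_depth is the z of the grasp point in the tool frame, in m); z points along the fingers, y is the direction in which the jaws open and shut (so a half turn about z gives the same grasp; the last joint's range is limited). The gripper opens to 85 mm and grips with 20 to 120 N. Pads are 22 mm wide; open, the fingers measure 114 mm over their backs; the gripper's body (76 mm by 85 mm) begins 54 mm behind the grasp point. The pads swing forward as they close: fully open they stand 13 mm farther back than shut.
Start: joints at [-84.059, 9.076, 91.501, -0, 79.423, -12.038], TCP at [0.177, -0.547, 0.231] pointing down, gripper open.
Joint ranges: [-166.64, 166.64], [-54.1, 131.32], [10.49, 154.53], [-73.88, 253.88], [9.74, 151.15], [-171.62, 171.62]. Speed limits (degrees/s): [147.25, 147.25, 180, 180, 180, 180].

## Interface

Orientations are given as a 3x3 rotation matrix whose columns are the frame's x, y, z axes.
In Python, from bench import r gives the robot as it stands.
- The arm moves only by the tool move_arm, never from a script. Its argument "commands" is a list of rows, each a list of 3 entries, a list of its own where there are three numbers: the opening, from -1 (shut) to 1 (fully open), then the shift along the world's x, y, z in m, then the turn about the world's z in degrees. In form: [[claw, [dx, dy, dz], yaw], ...]. A call has 1 to 20 rows; each row shifts and turns the commanded pose from where the row before left it; what a row does not reach is not made up. A row lasts 1/8 s, in which the tool goes at most 62.5 mm and 10.7 degrees, less where a joint would pass 70% of its speed; a pose out of reach is approached as far as the arm can. A call with a gripper value outside its range is refused whole. The fingers move at their own pace and stop on an object; the grip force is fixed at half the most. Time passes only in rows, so rows that do not move let the fingers close. It gives the time, the measured TCP pose, the force and the opening at its end, in the units of the state.
- r.read_state(): the state, without advancing time (a new reading comes with each control period).
- r.snapshot(name): name is "side" or "top"; returns a dict with "pixels" (420x560x3 uint8, blue, green, red), "z_map" (420x560 float32, m along the optical axis (not along the pixel's ray), 0 where there is no reading), "intrinsics" (3x3 intrinsics, pixels), "position" and "orientation" of the camera in the world. Camera axes: x right, y up, looking along -z (the intrinsics and any distortion apply to the point x, -y, -z); pixel columns grow to the right and rows downward; lengths in m; the calibration is good to about 2 mm. A picture is of the moment at which its call begins.
- r.close_job(): hands the job in, once; it reports no verdict.
The state is a dict: "time_s": time; "joint_positions": joint angles; "qd": joint speeds; "effort": joint torques, N m; "ee_pos": TCP position; "tool_rot": TCP orientation; "contact_force": force on the tool from outside, world axes, zero at the start; "ft_torque": the same for the moment, N m; "grip_width": finger opening in m.
Only numpy, scipy, OpenCV 4.12 (cv2) and the standard library are available. Lean on these libraries where they do the work, as an engineer would, in place of code of your own. Each camera call takes 0.05 s, during which the arm holds its last target.

## Task

Take the grey access token out of the black tray and lay it flat on the wide near end of the token encoder's lane. Then slide it along the lane, keeping it down on the deck, until it drops into the round pocket and lies fully home and flat, and let go. Be gentle with the encoder, its deck is thin, and leave the other things on the desk where they are.

Things in the scene. Friction and masses are not known exactly. Their poses are not given: they have to be found in the camera images.
- token: The access token: a flat round grey disc, 50 mm in diameter and 8 mm thick, about 60 g, with a thin bright round inlay on top. Origin at the centre of its underside, z up through the disc. It lies flat in the black tray.
- tray: Shallow black desk tray, fixed, 200 x 300 mm (x, y) with a 3 mm floor and 3 mm walls whose rims are 16 mm high. Origin at the centre of its underside, y along its long side. Besides the token it holds a padlock near its +y end.
- encoder: Token encoder, fixed: flat white device with a grey deck, 16 mm above the origin (centre of its base, under the lane's middle line; z up). x from -140 mm (near end) to +177 mm, 104 mm wide. The lane runs along +x, away from the robot. Edge rims 19 mm, near end bar 17 mm (up to x = -126), hump 26 mm high behind x = +127 mm. The white rails and funnel stand 3 mm above the deck.
- lane_start (a point): Point on the deck's top at the wide near end of the lane, on its middle line, x along the lane (encoder x = -73 mm). Here the lane is about 70 mm wide; a funnel of white cheeks narrows it from encoder x = -72 to -12 mm down to 51.5 mm, and it stays so to x = +127 mm. The token lying loose takes under 1 N to slide.
- search_from (a point): Point on the deck's top on the lane's middle line: the nearest place of the pocket's centre (encoder x = 0). The pocket is round, 52.5 mm wide, 3.5 mm deep, with a level floor. The plate that carries it is set differently each time and stays put in use; its place is not reported.
- search_to (a point): Point on the deck's top on the lane's middle line: the farthest place of the pocket's centre (encoder x = +55 mm). A token pushed over the pocket from behind falls in by its own weight and stops against the far wall; seated, its underside is 3.5 mm below the deck and its top 4.5 mm above it (1.5 mm above the rails). 70 mm past this point the hump begins.
- padlock: Green padlock, 72 x 45 x 21 mm, lying in the tray: a bystander. Origin at the centre of its underside.
- mug: Green mug, 102 mm high, 80 mm in diameter with a handle, on the desk to the right of the encoder: a bystander. Origin at the centre of its underside.
- stamp: Wooden hand stamp, 67 mm high, 26 x 54 mm foot, on the desk at the far right: a bystander. Origin at the centre of its underside.
- notes: Block of yellow sticky notes, 70 x 75 x 21 mm, on the desk at the far side: a bystander. Origin at the centre of its underside.
Things that resemble listed ones, but are neither listed nor needed, are in the scene too. There is more than one size of the token; the job needs the larger.

How it is judged:
By the outcome, as a careful person would: the job done as asked, in the order asked, and still so for the second after the job is handed in, with the robot touching nothing.
It also fails if it takes over 48 s, if anything falls off the work surface, if the arm or the gripper's body presses on something with over 40 N, if the wrist force passes 120 N, or if a joint passes its speed limit or range.

## Working session

There is one attempt and no reset: what is moved stays moved. The work goes in short steps, Python scripts to look and compute and a tool call to move; the robot and the scene stay as the last step left them, time stands still between calls to the robot, and variables do not carry over. Pictures are saved under pics/ and viewed, and the job is handed in when it is done.

Besides the shell and the picture viewer there is one more tool, called after "Call:" as a command line: name --argument value ..., lists and objects as JSON in quotes. move_arm: Moves the arm, as the interface text tells. Its arguments: {"type":"object","properties":{"commands":{"type":"array"}},"required":["commands"]}

```bash
mkdir -p pics; ls
python3 - <<'E'
from bench import r
import cv2,numpy as np,pickle
print(r.read_state(), r.grip_depth)
for n in("top","side"):
    s=r.snapshot(n); cv2.imwrite(f"pics/{n}0.png",s["pixels"]); pickle.dump(s,open(f"{n}0.pkl","wb"))
    print(n,s["intrinsics"],s["position"],s["orientation"],s.keys())
E
```

```text
pics
{'time_s': 0.0, 'joint_positions': array([-8.40576397e+01,  9.11195869e+00,  9.15738000e+01,  1.35364124e-03,
        7.94236728e+01, -1.20363653e+01]), 'qd': array([-0.10279003,  0.00823122, -0.0449277 , -0.00990085, -0.00217655,
       -0.02333543]), 'effort': array([-3.87584087e-04, -3.95995939e+01, -3.31434453e+01, -2.07620778e-04,
        8.45264993e-03,  1.83890279e-06]), 'ee_pos': array([ 0.17741781, -0.54630064,  0.23030947]), 'tool_rot': array([[ 9.51172574e-01,  3.08659528e-01, -1.74632533e-04],
       [ 3.08659291e-01, -9.51170765e-01,  1.90207903e-03],
       [ 4.20989456e-04, -1.86310736e-03, -9.99998176e-01]]), 'contact_force': array([-0.11683765,  0.05248919,  0.61472148]), 'ft_torque': array([ 0.00703998, -0.00565857,  0.00421764]), 'grip_width': 0.08515621524619259} -0.0187
top [[447.89156841   0.         279.13334128]
 [  0.         447.89156841 211.62923314]
 [  0.           0.           1.        ]] [0.46891727 0.05825516 1.17535298] [[ 1.61569651e-06  9.97418363e-01 -7.18095331e-02]
 [-9.99888173e-01  1.07549611e-03  1.49159033e-02]
 [ 1.49546267e-02  7.18014788e-02  9.97306827e-01]] dict_keys(['pixels', 'z_map', 'intrinsics', 'position', 'orientation'])
side [[429.38849256   0.         278.35443824]
 [  0.         429.38849256 212.60971682]
 [  0.           0.           1.        ]] [0.14378989 1.21422296 0.5485407 ] [[-0.9449266   0.10857007 -0.30874951]
 [-0.32655454 -0.37564324  0.86732594]
 [-0.02181403  0.92038291  0.39040934]] dict_keys(['pixels', 'z_map', 'intrinsics', 'position', 'orientation'])
```

View pics/top0.png

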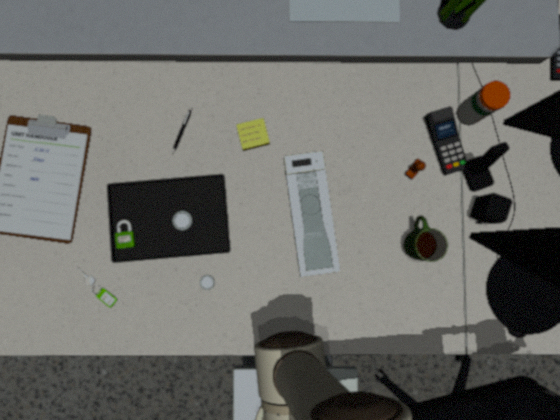

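View pics/side0.png

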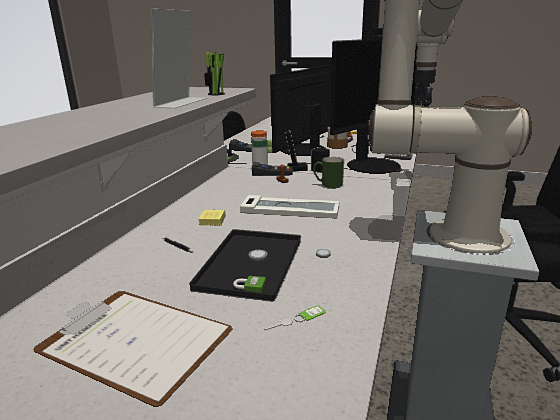

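The top view shows the black tray at (108–229, 175–262), with a disc in it at (182,220) and the padlock at (124,236). The encoder runs from (305,152) at the far end to (318,272) at the near end.

Possible mix-ups for the token:
- The disc in the tray at (182,220).
- The smaller disc on the desk at (207,282).
- The light key fob at (106,297).

By the description it is the one in the tray. I'll check it in a crop and measure it.

```bash
cat > h.py <<'E'
import numpy as np,cv2,pickle
def ray(s,u,v):
    K=s["intrinsics"];d=np.array([(u-K[0,2])/K[0,0],-(v-K[1,2])/K[1,1],-1.0]);return np.array(s["orientation"])@d
def onplane(s,u,v,z):
    d=ray(s,u,v);p=np.array(s["position"]);return p+d*(z-p[2])/d[2]
def bydepth(s,u,v):
    z=s["z_map"][int(round(v)),int(round(u))];return np.array(s["position"])+ray(s,u,v)*z
def proj(s,P):
    q=np.array(s["orientation"]).T@(np.array(P)-s["position"]);K=s["intrinsics"]
    return K[0,0]*q[0]/-q[2]+K[0,2],K[1,1]*-q[1]/-q[2]+K[1,2]
E
python3 - <<'E'
from h import *
s=pickle.load(open("top0.pkl","rb"));im=s["pixels"]
g=cv2.cvtColor(im,cv2.COLOR_BGR2GRAY)
def disc(u,v,z,R=20,th=None,img=s,gg=g):
    m=np.zeros_like(gg);c=gg[v-R:v+R,u-R:u+R]
    t,b=cv2.threshold(c,0 if th is None else th,255,cv2.THRESH_BINARY+(cv2.THRESH_OTSU if th is None else 0))
    cs,_=cv2.findContours(b,cv2.RETR_EXTERNAL,cv2.CHAIN_APPROX_NONE);k=max(cs,key=cv2.contourArea)
    M=cv2.moments(k);a=M["m00"];cx,cy=M["m10"]/a+u-R,M["m01"]/a+v-R
    e=cv2.fitEllipse(k); P=onplane(img,cx,cy,z)
    zz=-(np.array(img["orientation"]).T@(P-img["position"]))[2]
    print("disc",t,cx,cy,P,"diam mm",(np.array(e[1])+1)*zz/img["intrinsics"][0,0]*1000, "depthpt",bydepth(img,cx,cy))
disc(182,220,.011,18); disc(207,282,.008,14)
d=pickle.load(open("side0.pkl","rb"));gd=cv2.cvtColor(d["pixels"],cv2.COLOR_BGR2GRAY)
disc(258,254,.011,14,None,d,gd)
# tray mask
b=(g<40).astype(np.uint8)*255
b2=np.zeros_like(b);b2[165:275,95:240]=b[165:275,95:240]
cs,_=cv2.findContours(b2,0,2);k=max(cs,key=cv2.contourArea);rr=cv2.minAreaRect(k)
print("tray",rr,[onplane(s,*p,.016).round(4) for p in cv2.boxPoints(rr)])
# encoder
c=im[140:285,275:350];cv2.imwrite("pics/enc0.png",cv2.resize(c,None,fx=4,fy=4,interpolation=cv2.INTER_CUBIC))
c=im[165:300,95:240];cv2.imwrite("pics/tray0.png",cv2.resize(c,None,fx=4,fy=4,interpolation=cv2.INTER_CUBIC))
c=d["pixels"][180:230,220:360];cv2.imwrite("pics/encs0.png",cv2.resize(c,None,fx=5,fy=5,interpolation=cv2.INTER_CUBIC))
E
```

```text
disc 81.0 181.8361796331436 220.12080961416825 [0.5303927  0.29332195 0.011     ] diam mm [49.87064216 50.67093656] depthpt [0.53056725 0.29398942 0.00769383]
disc 139.0 206.5 281.5 [0.37216572 0.22807579 0.008     ] diam mm [84.99401166 84.99401166] depthpt [0.37218022 0.22805034 0.00817495]
disc 105.0 257.54455445544556 253.52970297029702 [0.53162201 0.29511419 0.011     ] diam mm [22.0033004  49.19930424] depthpt [0.53103226 0.29651184 0.01181741]
tray ((167.4703369140625, 217.8560028076172), (77.26516723632812, 117.59832763671875), 85.07289123535156) [array([0.6226, 0.4908, 0.016 ]), array([0.6497, 0.1879, 0.016 ]), array([0.4499, 0.1691, 0.016 ]), array([0.4242, 0.4684, 0.016 ])]
```

View pics/enc0.png

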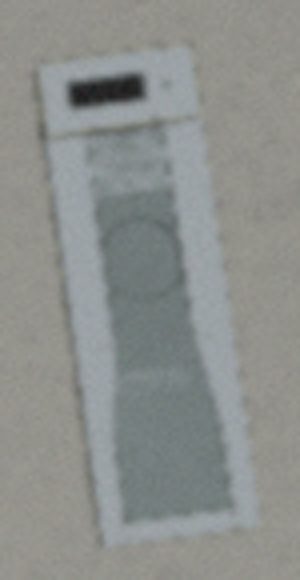

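View pics/tray0.png

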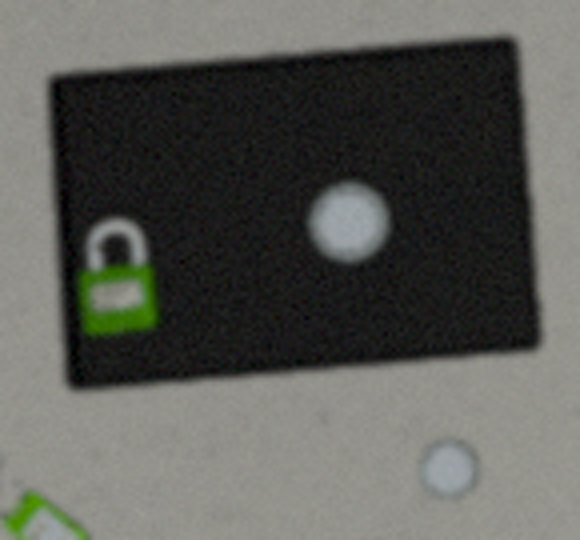

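View pics/encs0.png

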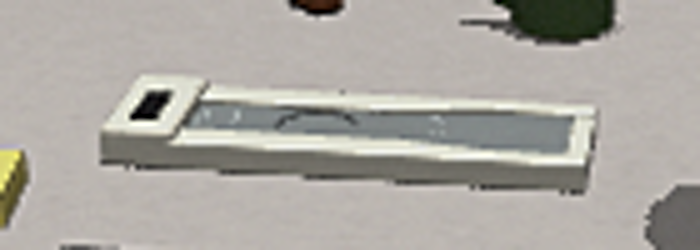

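The crop shows the tray disc at (182,220) is 50 mm across, which is right, and the desk disc at (207,282) is clearly smaller. The pocket's ring on the encoder is visible near pixel (310.5,204). Next I'll measure the encoder frame and the pocket.

Run:
```python
from h import *
from bench import r
ims=[r.snapshot("top") for _ in range(8)]
s=ims[0]; im=np.mean([i["pixels"].astype(float) for i in ims],0)
z=np.mean([i["z_map"] for i in ims],0); s["pixels"]=np.clip(im,0,255).astype(np.uint8);s["z_map"]=z;pickle.dump(s,open("top1.pkl","wb"))
vals={n:im[v,u].round() for n,(u,v) in dict(rim=(290,200),deck=(312,220),desk=(270,200),hump=(303,172)).items()};print(vals)
d=im[...,0]-im[...,2]
dd=np.full(d.shape,0,np.uint8);dd[140:285,275:350]=np.clip(d*4+100,0,255).astype(np.uint8)[140:285,275:350]
t,b=cv2.threshold(dd[140:285,275:350],0,255,cv2.THRESH_OTSU);print(t)
cs,_=cv2.findContours(b,0,1);k=max(cs,key=cv2.contourArea)+np.array([[275,140]])
rr=cv2.minAreaRect(k);bp=cv2.boxPoints(rr);print(rr)
for p in bp: print(p,onplane(s,*p,.019))
P=[onplane(s,*p,.019)[:2] for p in bp]
print([np.linalg.norm(P[i]-P[(i+1)%4]) for i in range(4)])
# dark ring
g=im.mean(2)
big=cv2.resize(np.clip((g[180:250,290:335]-60)*3,0,255).astype(np.uint8),None,fx=8,fy=8,interpolation=cv2.INTER_CUBIC);cv2.imwrite("pics/ring1.png",big)
# heights along lane
for v in range(152,276,6):
    u=303+(v-162)*(318-303)/(100)
    print(v,round(u,1),bydepth(s,u,v).round(4))
```

```text
{'rim': array([152., 151., 146.]), 'deck': array([119., 121., 111.]), 'desk': array([138., 145., 146.]), 'hump': array([114., 119., 115.])}
104.0
((311.2900085449219, 213.52999877929688), (121.33952331542969, 40.587928771972656), 81.8698959350586)
[282.62 156.34] [0.69699235 0.0318517  0.019     ]
[322.8 150.6] [ 0.71250562 -0.07338239  0.019     ]
[339.96002 270.72   ] [ 0.40011649 -0.11535546  0.019     ]
[299.78003 276.46   ] [ 0.38559268 -0.01197956  0.019     ]
[np.float64(0.1063713978171988), np.float64(0.31519629134796645), np.float64(0.1043911840044517), np.float64(0.3144692898149529)]
152 301.5 [ 7.124e-01 -1.880e-02  7.000e-04]
158 302.4 [ 0.6914 -0.0194  0.026 ]
164 303.3 [ 0.6758 -0.0217  0.0252]
170 304.2 [ 0.6598 -0.0239  0.0268]
176 305.1 [ 0.6456 -0.0269  0.0171]
182 306.0 [ 0.6301 -0.0293  0.0156]
188 306.9 [ 0.6141 -0.0314  0.0173]
194 307.8 [ 0.5986 -0.0338  0.0157]
200 308.7 [ 0.5832 -0.0364  0.0122]
206 309.6 [ 0.5673 -0.0385  0.0142]
212 310.5 [ 0.5517 -0.0409  0.0127]
218 311.4 [ 0.5359 -0.0428  0.0164]
224 312.3 [ 0.5203 -0.0451  0.0157]
230 313.2 [ 0.5048 -0.0474  0.016 ]
236 314.1 [ 0.4892 -0.0495  0.0166]
242 315.0 [ 0.4738 -0.0519  0.0158]
248 315.9 [ 0.4596 -0.0401  0.1608]
254 316.8 [ 0.4429 -0.0562  0.017 ]
260 317.7 [ 0.4274 -0.0586  0.0154]
266 318.6 [ 0.412  -0.0609  0.0148]
272 319.5 [ 0.3968 -0.0628  0.0179]
```

View pics/ring1.png

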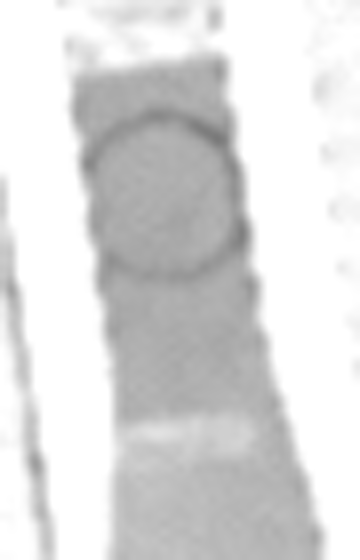

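Run:
```python
from h import *
s=pickle.load(open("top1.pkl","rb"))
K=s["intrinsics"];v,u=np.mgrid[0:420,0:560]
d=np.stack([(u-K[0,2])/K[0,0],-(v-K[1,2])/K[1,1],-np.ones_like(u)],-1)
P=np.array(s["position"])+(d*s["z_map"][...,None])@np.array(s["orientation"]).T
ok=s["z_map"]>.1
# obstacles higher than .1, coarse grid
for x in np.arange(0.1,.95,.08):
  row=[]
  for y in np.arange(.5,-.75,-.08):
    m=ok&(abs(P[...,0]-x)<.04)&(abs(P[...,1]-y)<.04)
    row.append("%5.2f"%np.percentile(P[m][:,2],98) if m.sum()>3 else "  -  ")
  print("%.2f"%x," ".join(row))
# encoder rim points: z 0.010..0.03 cloud
m=ok&(P[...,2]>.009)&(P[...,2]<.03);m[:140]=0;m[285:]=0;m[:,:278]=0;m[:,348:]=0
m=cv2.morphologyEx(m.astype(np.uint8),cv2.MORPH_OPEN,np.ones((3,3)))>0
q=P[m][:,:2].astype(np.float32)
rr=cv2.minAreaRect(q);print("cloud rect",rr)
# lane edges by bright profile per row (deck vs rail), rows 178..215 narrow, 255..266 wide
im=s["pixels"].astype(float).mean(2)
def edges(v):
    c=305+(v-176)*.145; pr=np.interp(np.arange(c-26,c+26,.1),np.arange(560),cv2.GaussianBlur(im,(3,3),0)[v]); xs=np.arange(c-26,c+26,.1)
    i0=len(xs)//2; lo=np.argmin(abs(xs-(c-10)))
    g=np.gradient(pr); L=xs[:i0][np.argmin(g[:i0]*((xs[:i0]>c-17)))];R=xs[i0:][np.argmax(g[i0:]*(xs[i0:]<c+17))]
    return L,R
pts=[]
for v_ in range(188,268,4):
    L,R=edges(v_);a,b=onplane(s,L,v_,.0175),onplane(s,R,v_,.0175);mid=(a+b)/2
    print(v_,round(L,1),round(R,1),mid[:2].round(4),round(np.linalg.norm(a-b)*1000,1));pts.append(mid[:2])
```

```text
0.10   -     -     -     -    0.00  0.15   -     -    0.00  0.18   -    0.13   -    0.15 -0.05 -0.06
0.18  0.00  0.00  0.00  0.00  0.00  0.35  0.45  0.15  0.15  0.00  0.00  0.00  0.32  0.27  0.00  0.00
0.26  0.15  0.15  0.15  0.15  0.15  0.35  0.71  0.72  0.15  0.15  0.15  0.15  0.15  0.15  0.01  0.01
0.34  0.15  0.15  0.15  0.15  0.15  0.15  0.74  0.71  0.15  0.15  0.15  0.15  0.16  0.16  0.02  0.02
0.42  0.15  0.15  0.15  0.15  0.15  0.15  0.15  0.16  0.15  0.15  0.15  0.38  0.40  0.27  0.02   -  
0.50  0.15  0.15  0.15  0.15  0.15  0.15  0.15  0.16  0.15  0.15  0.41  0.49  0.15  0.15  0.00  0.00
0.58  0.15  0.15  0.15  0.15  0.15  0.15  0.16  0.16  0.15  0.15  0.15  0.15  0.15  0.15  0.01  0.00
0.66  0.15  0.15  0.15  0.15  0.15  0.15  0.15  0.15  0.15  0.15  0.15  0.18  0.17  0.15  0.00  0.01
0.74  0.15  0.15  0.15  0.15  0.15  0.15  0.15  0.15  0.15  0.15  0.17  0.22  0.29  0.26  0.18  0.05
0.82  0.44  0.44  0.44  0.44  0.44  0.44  0.44  0.44  0.44  0.44  0.44  0.44  0.33  0.28  0.15   -  
0.90  0.33  0.33  0.33  0.33  0.33  0.33  0.33  0.34  0.34  0.34  0.41  0.33  0.33  0.33  
[... 206 characters left out ...]

196 298.1 319.1 [ 0.5931 -0.0357] 54.7
200 299.2 319.7 [ 0.5827 -0.0378] 53.4
204 300.2 320.8 [ 0.5722 -0.0405] 53.6
208 300.1 321.2 [ 0.5618 -0.041 ] 54.8
212 301.4 321.1 [ 0.5514 -0.0425] 51.2
216 301.1 322.2 [ 0.541  -0.0434] 54.8
220 302.2 322.4 [ 0.5306 -0.045 ] 52.4
224 302.2 323.2 [ 0.5203 -0.0459] 54.5
228 303.1 324.6 [ 0.5099 -0.049 ] 55.7
232 303.1 325.2 [ 0.4996 -0.0497] 57.2
236 303.2 326.1 [ 0.4892 -0.0509] 59.3
240 302.3 328.2 [ 0.4789 -0.0523] 67.0
244 302.4 329.3 [ 0.4686 -0.0538] 69.5
248 302.3 330.1 [ 0.4583 -0.0548] 71.8
252 303.1 331.1 [ 0.448 -0.057] 72.3
256 303.1 331.6 [ 0.4378 -0.0576] 73.5
260 304.9 332.9 [ 0.4275 -0.0615] 72.2
264 304.2 332.2 [ 0.4173 -0.0595] 72.2
```

Run:
```python
from h import *
for nm in("top0","side0"):
  s=pickle.load(open(nm+".pkl","rb"))
  K=s["intrinsics"];v,u=np.mgrid[0:420,0:560]
  d=np.stack([(u-K[0,2])/K[0,0],-(v-K[1,2])/K[1,1],-np.ones_like(u)],-1)
  P=np.array(s["position"])+(d*s["z_map"][...,None])@np.array(s["orientation"]).T
  ok=s["z_map"]>.1
  print(nm,"    "+" ".join("%5.2f"%y for y in np.arange(.5,-.8,-.08)))
  for x in np.arange(0.02,.8,.08):
    row=[]
    for y in np.arange(.5,-.8,-.08):
      m=ok&(abs(P[...,0]-x)<.04)&(abs(P[...,1]-y)<.04)
      row.append("%5.2f"%np.percentile(P[m][:,2],97) if m.sum()>5 else "  -  ")
    print("%.2f"%x," ".join(row))
s=pickle.load(open("top0.pkl","rb"));p=onplane(s,310.6,204.4,.016)[:2]-np.array([.5311,-.0459]);print("pocket enc",p@[.9906,.1368],p@[-.1368,.9906])
```

```text
top0      0.50  0.42  0.34  0.26  0.18  0.10  0.02 -0.06 -0.14 -0.22 -0.30 -0.38 -0.46 -0.54 -0.62 -0.70 -0.78
0.02 -0.74 -0.73 -0.73 -0.74  0.00  0.01   -     -   -0.64 -0.65 -0.73 -0.74 -0.25 -0.22 -0.22 -0.22 -0.22
0.10   -     -     -     -    0.00  0.00   -    0.00  0.00   -     -     -     -     -     -     -     -  
0.18  0.00  0.00  0.00  0.00  0.00  0.35  0.38  0.00  0.00  0.00  0.00  0.01  0.32  0.26  0.00  0.01   -  
0.26  0.00  0.00  0.00  0.00  0.00  0.35  0.70  0.72  0.00  0.01  0.00  0.00  0.00  0.01  0.02  0.01   -  
0.34  0.01  0.00  0.00  0.01  0.01  0.00  0.69  0.71  0.00  0.00  0.00  0.00  0.01  0.02  0.02  0.02   -  
0.42  0.02  0.02  0.02  0.02  0.02  0.00  0.02  0.02  0.02  0.00  0.10  0.10  0.39  0.27  0.02   -     -  
0.50  0.02  0.03  0.01  0.01  0.02  0.00  0.02  0.02  0.02  0.00  0.10  0.48  0.09  0.09  0.01  0.00   -  
0.58  0.02  0.01  0.01  0.01  0.02  0.00  0.02  0.02  0.00  0.00  0.00  0.00  0.09  0.09  0.01  0.00   -  
0.66  0.01  0.02  0.02  0.02  0.02  0.00  0.03  0.03  0.00  0.00  0.07  0.03  0.17  0.02  0.01  0.01   -  
0.74  0.00  0.00  0.01  0.
[... 616 characters left out ...]
0.44
0.34  0.00  0.00  0.00  0.01  0.00  0.00  0.00  0.00  0.00  0.00  0.00  0.00  0.01  0.54  0.53  0.01  0.01
0.42  0.02  0.02  0.02  0.02  0.02  0.00  0.02  0.02  0.02  0.00  0.10  0.46  0.50  0.50  0.16  0.04  0.01
0.50  0.02  0.02  0.01  0.01  0.02  0.00  0.02  0.02  0.02  0.00  0.10  0.50  0.50  0.09  0.01  0.00  0.00
0.58  0.02  0.00  0.01  0.01  0.02  0.00  0.02  0.02  0.00  0.00  0.00  0.00  0.09  0.09   -    0.00  0.08
0.66  0.01  0.02  0.02  0.02  0.02  0.00  0.03  0.03  0.00  0.00  0.06  0.02  0.16  0.03  0.00  0.22  0.34
0.74  0.00  0.00  0.01  0.00  0.02  0.02  0.00  0.03  0.00  0.00  0.00  0.03  0.16  0.37  0.38  0.38  0.38
pocket enc 0.04053605852706836 -0.0005961129008426605
```

Call:
move_arm --commands '[[0.5,[0.008,0.045,0],0],[0.5,[0.008,0.045,0],0],[0.5,[0.008,0.045,0],0],[0.5,[0.008,0.045,0],0],[0.5,[0.008,0.045,0],0],[0.5,[0.028,0.05,0],0],[0.5,[0.028,0.05,0],0],[0.5,[0.028,0.05,0],10],[0.5,[0.028,0.05,0],10],[0.5,[0.025,0.052,0],10],[0.5,[0.025,0.052,0],10],[0.5,[0.025,0.052,0],10],[0.5,[0.025,0.052,0],10],[0.5,[0.025,0.052,0],10],[0.5,[0.025,0.052,0],10],[0.5,[0.025,0.052,0],0],[0.5,[0.025,0.052,0],0],[0.5,[0,0,0],0]]'

```text
time_s: 2.75
ee_pos: [0.5297, 0.2969, 0.2297]
tool_rot: [[-0.142, 0.99, -0.002], [0.99, 0.142, 0.0], [0.0, -0.002, -1.0]]
contact_force: [-0.9, -0.6, -0.5]
grip_width: 0.064
```

Call:
move_arm --commands '[[0.5,[0,0,-0.05],0],[0.5,[0,0,-0.05],0],[0.5,[0,0,-0.05],0],[0.5,[0,0,-0.03],0],[0.5,[0,0,0],0],[0.5,[0,0,0],0]]'

```text
time_s: 3.5
ee_pos: [0.5307, 0.2941, 0.0533]
tool_rot: [[-0.138, 0.99, 0.003], [0.99, 0.138, 0.001], [0.0, 0.003, -1.0]]
contact_force: [0.6, 0.1, 0.1]
grip_width: 0.064
```

Run:
```python
from bench import r
from h import *
print(r.read_state()["ee_pos"],r.read_state()["contact_force"])
s=r.snapshot("side");c=s["pixels"][190:300,180:330];cv2.imwrite("pics/s2.png",cv2.resize(c,None,fx=5,fy=5,interpolation=cv2.INTER_CUBIC));pickle.dump(s,open("s2.pkl","wb"))
```

```text
[0.53071195 0.29405584 0.05329466] [0.55866255 0.06667957 0.07414155]
```

View pics/s2.png

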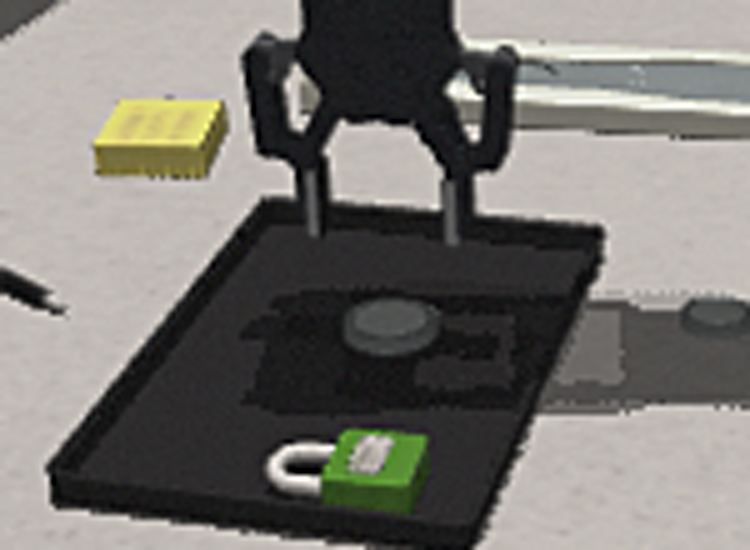

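The open jaws hang centred over the token, which sits at about crop (392,325). The finger tips are at crop (315,237) and (452,245). I'll use those to get how far back the tips stand from the TCP.

Run:
```python
from h import *
s=pickle.load(open("s2.pkl","rb"))
T=np.array([.5307,.2941,.0533]);y=np.array([.99,.138,0])
for sg in(1,-1):
  for dz in (0,.004,.008,.012):
    P=T+sg*y*.036+[-.0015,.0109,dz]; u,v=proj(s,P); print(sg,dz,round((u-180)*5),round((v-190)*5))
```

```text
1 0 314 250
1 0.004 313 243
1 0.008 313 236
1 0.012 313 229
-1 0 450 259
-1 0.004 450 252
-1 0.008 450 245
-1 0.012 450 238
```

Call:
move_arm --commands '[[0.5,[0,0,-0.02],0],[0.5,[0,0,-0.016],0],[0.5,[0,0,-0.01],0],[0.5,[0,0,0],0],[0.5,[0,0,0],0]]'

```text
time_s: 4.18
ee_pos: [0.5298, 0.2942, 0.0056]
tool_rot: [[-0.139, 0.99, 0.001], [0.99, 0.139, 0.0], [0.0, 0.001, -1.0]]
contact_force: [0.7, 0.5, 1.2]
grip_width: 0.0642
```

Call:
move_arm --commands '[[0.5,[0,0,-0.004],0],[0.5,[0,0,0],0],[0.0,[0,0,0],0],[0.0,[0,0,0],0],[0.0,[0,0,0],0],[0.0,[0,0,0],0]]'

```text
time_s: 4.92
ee_pos: [0.53, 0.2943, 0.0021]
tool_rot: [[-0.139, 0.99, 0.001], [0.99, 0.139, 0.0], [0.0, 0.001, -1.0]]
contact_force: [-0.7, -0.1, 6.1]
grip_width: 0.0468
```

Run:
```python
from bench import r
from h import *
s=r.snapshot("side");c=s["pixels"][215:290,200:320];cv2.imwrite("pics/s3.png",cv2.resize(c,None,fx=6,fy=6,interpolation=cv2.INTER_CUBIC))
st=r.read_state();print(st["grip_width"],st["contact_force"],st["ee_pos"])
```

```text
0.04682892581030452 [-1.77761866 -0.50863838  4.71798577] [0.53003179 0.29427231 0.00215879]
```

View pics/s3.png

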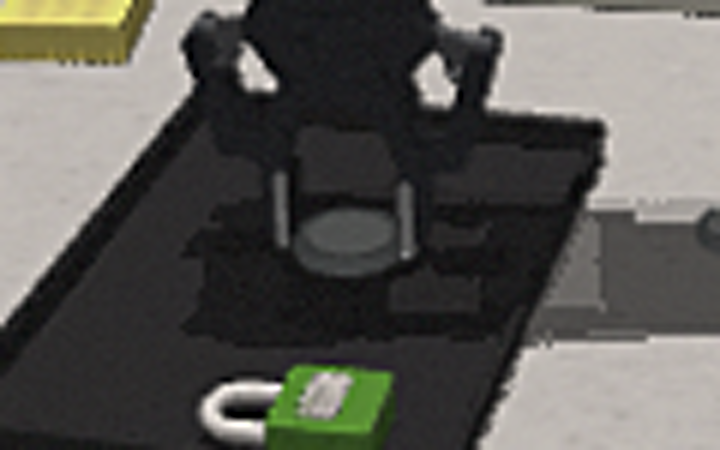

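The token (crop 347,240) sits between both tips. The width reads 46.8 mm, less than the token's 50 mm, so I'll lift slightly and check the hold.

Call:
move_arm --commands '[[0.0,[0,0,0.01],0],[0.0,[0,0,0.02],0],[0.0,[0,0,0.02],0],[0.0,[0,0,0],0]]'

```text
time_s: 5.48
ee_pos: [0.5316, 0.2948, 0.0545]
tool_rot: [[-0.139, 0.99, 0.005], [0.99, 0.139, 0.002], [0.001, 0.006, -1.0]]
contact_force: [0.0, -0.1, -0.3]
grip_width: 0.0464
```

Run:
```python
from bench import r
from h import *
s=r.snapshot("side");c=s["pixels"][180:280,190:330];cv2.imwrite("pics/s4.png",cv2.resize(c,None,fx=5.5,fy=5.5,interpolation=cv2.INTER_CUBIC))
st=r.read_state();print(st["grip_width"],st["contact_force"],st["ee_pos"])
```

```text
0.046711521563934495 [-0.2586823  -0.00318315 -0.73255432] [0.53052662 0.2944088  0.05294246]
```

View pics/s4.png

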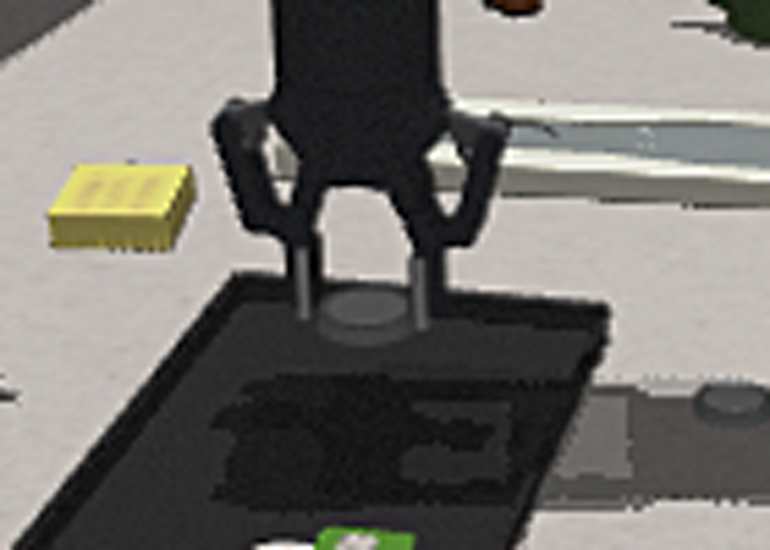

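Run:
```python
from h import *
s=pickle.load(open("s2.pkl","rb"))
print(onplane(s,256.4,236,.0618), proj(s,[.5305,.2944,.0618]))
T=np.array([.5305,.2944,.0529]);y=np.array([.99,.138,0])
for sg in(1,-1):
  for dz in (0,.002,.004,.006):
    P=T+sg*y*.0275+[-.0015,.0109,dz]; u,v=proj(s,P); print(sg,dz,round((u-190)*5.5),round((v-180)*5.5))
```

```text
[0.53274451 0.29467824 0.0618    ] (np.float64(257.24878864341105), np.float64(236.06351307923808))
1 0 308 332
1 0.002 308 328
1 0.004 308 324
1 0.006 307 320
-1 0 423 340
-1 0.002 422 336
-1 0.004 422 332
-1 0.006 422 328
```

Call:
move_arm --commands '[[0.0,[0,0,0.05],0],[0.0,[-0.01,-0.05,0],0],[0.0,[-0.01,-0.05,0],0],[0.0,[-0.01,-0.05,0],0],[0.0,[-0.01,-0.05,0],0],[0.0,[-0.01,-0.05,0],0],[0.0,[-0.01,-0.05,0],0],[0.0,[-0.009,-0.05,0],0],[0.0,[0,0,-0.04],0],[0.0,[0,0,-0.03],0],[0.0,[0,0,0],0],[0.0,[0,0,0],0],[0.0,[0,0,0],0]]'

```text
time_s: 7.15
ee_pos: [0.4617, -0.0562, 0.0327]
tool_rot: [[-0.139, 0.99, 0.003], [0.99, 0.139, -0.001], [-0.001, 0.002, -1.0]]
contact_force: [0.7, -0.2, -0.7]
grip_width: 0.0468
```

Run:
```python
from bench import r
from h import *
st=r.read_state();print(st["grip_width"],st["contact_force"],st["ee_pos"],st["tool_rot"])
s=r.snapshot("side");c=s["pixels"][160:240,220:370];cv2.imwrite("pics/s5.png",cv2.resize(c,None,fx=5,fy=5,interpolation=cv2.INTER_CUBIC))
```

```text
0.04681015202571413 [ 0.73231311 -0.21118163 -0.67260418] [ 0.46171331 -0.0562139   0.03273793] [[-0.13922274  0.99025758  0.0026361 ]
 [ 0.99026005  0.13922597 -0.00108065]
 [-0.00143713  0.00245998 -0.99999594]]
```

View pics/s5.png

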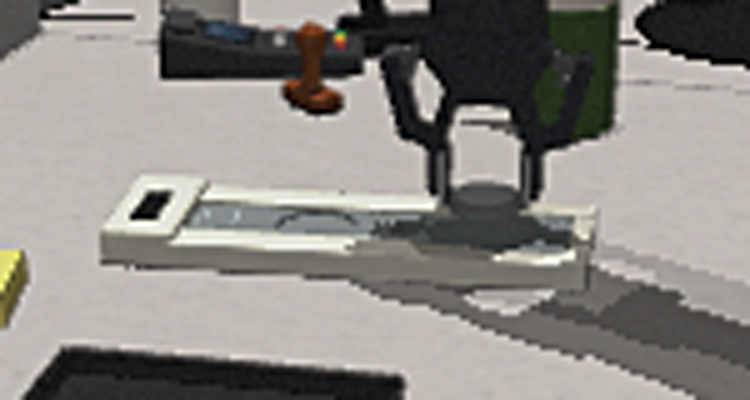

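The held token is level over the wide end of the lane (crop 485,200). I'll lower it until there's light contact.

Call:
move_arm --commands '[[0.0,[0,0.0005,-0.008],0],[0.0,[0,0,-0.005],0],[0.0,[0,0,-0.002],0],[0.0,[0,0,0],0],[0.0,[0,0,0],0]]'

```text
time_s: 7.82
ee_pos: [0.4606, -0.0555, 0.0164]
tool_rot: [[-0.139, 0.99, 0.0], [0.99, 0.139, -0.0], [-0.0, 0.0, -1.0]]
contact_force: [0.4, 0.1, -1.2]
grip_width: 0.0467
```

Call:
move_arm --commands '[[0.0,[0,0,-0.0007],0],[0.0,[0,0,0],0],[0.0,[0,0,0],0]]'

```text
time_s: 8.2
ee_pos: [0.4605, -0.0554, 0.0156]
tool_rot: [[-0.139, 0.99, 0.0], [0.99, 0.139, -0.0], [-0.0, 0.0, -1.0]]
contact_force: [-0.2, -0.1, -0.8]
grip_width: 0.0468
```

Call:
move_arm --commands '[[0.0,[0,0,-0.0005],0],[0.0,[0,0,0],0],[0.0,[0,0,0],0]]'

```text
time_s: 8.57
ee_pos: [0.4606, -0.0554, 0.0154]
tool_rot: [[-0.139, 0.99, 0.0], [0.99, 0.139, -0.0], [-0.0, 0.0, -1.0]]
contact_force: [-3.7, 0.3, 4.5]
grip_width: 0.0468
```

It touched at TCP z = 15.4 mm, close to the expected 15.1. I'll open just enough to free it.

Call:
move_arm --commands '[[0.4,[0,0,0],0],[0.4,[0,0,0],0],[0.4,[0,0,0],0]]'

```text
time_s: 8.95
ee_pos: [0.4604, -0.0554, 0.015]
tool_rot: [[-0.139, 0.99, -0.0], [0.99, 0.139, 0.0], [0.0, -0.0, -1.0]]
contact_force: [0.0, -0.1, -0.9]
grip_width: 0.0596
```

Run:
```python
from bench import r
from h import *
st=r.read_state();print(st["grip_width"],st["contact_force"],st["ee_pos"])
s=r.snapshot("side");c=s["pixels"][180:240,230:360];cv2.imwrite("pics/s6.png",cv2.resize(c,None,fx=6,fy=6,interpolation=cv2.INTER_CUBIC))
t=r.snapshot("top");c=t["pixels"][180:290,270:370];cv2.imwrite("pics/t6.png",cv2.resize(c,None,fx=5,fy=5,interpolation=cv2.INTER_CUBIC))
```

```text
0.059605611140241994 [ 0.02594007 -0.11037338 -0.89429488] [ 0.46040629 -0.05539186  0.01496976]
```

View pics/s6.png

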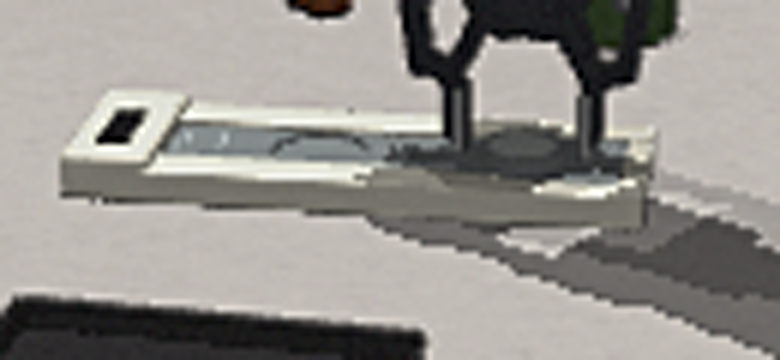

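View pics/t6.png

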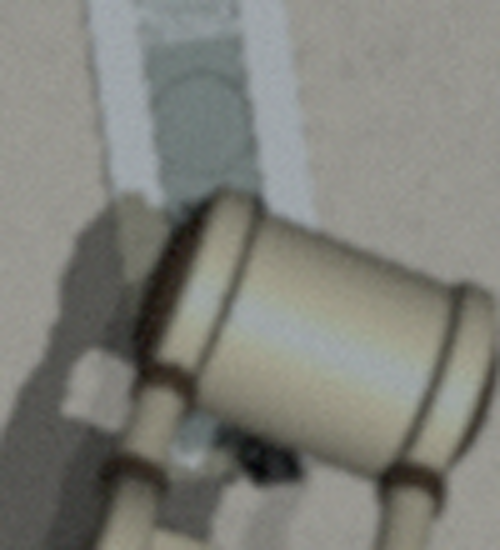

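The token lies flat on the deck (crop 522,145), free between the fingers. Next I'll lower the tips so they would still touch the token once it is seated.

Call:
move_arm --commands '[[0.4,[0,0,-0.002],0],[0.4,[0,0,-0.0015],0],[0.4,[0,0,0],0],[0.4,[0,0,0],0]]'

```text
time_s: 9.55
ee_pos: [0.4605, -0.0554, 0.0116]
tool_rot: [[-0.139, 0.99, 0.0], [0.99, 0.139, -0.0], [-0.0, 0.0, -1.0]]
contact_force: [0.8, 1.1, -1.3]
grip_width: 0.0598
```

Call:
move_arm --commands '[[0.4,[0.0058,0.0008,0],0],[0.4,[0.0058,0.0008,0],0],[0.4,[0.0058,0.0008,0],0],[0.4,[0.0058,0.0008,0],0],[0.4,[0.0058,0.0008,0],0],[0.4,[0.0058,0.0008,0],0],[0.4,[0.0058,0.0008,0],0],[0.4,[0.0058,0.0008,0],0]]'

```text
time_s: 10.55
ee_pos: [0.5072, -0.0489, 0.0116]
tool_rot: [[-0.139, 0.99, -0.0], [0.99, 0.139, -0.0], [-0.0, -0.0, -1.0]]
contact_force: [-1.9, -0.3, 0.6]
grip_width: 0.0596
```

Run:
```python
from bench import r
from h import *
st=r.read_state();print(st["grip_width"],st["contact_force"],st["ee_pos"])
s=r.snapshot("side");c=s["pixels"][180:240,230:360];cv2.imwrite("pics/s7.png",cv2.resize(c,None,fx=6,fy=6,interpolation=cv2.INTER_CUBIC))
```

```text
0.059583161879094175 [-1.90095233 -0.26382366  0.62486169] [ 0.50724349 -0.04894594  0.01160159]
```

View pics/s7.png

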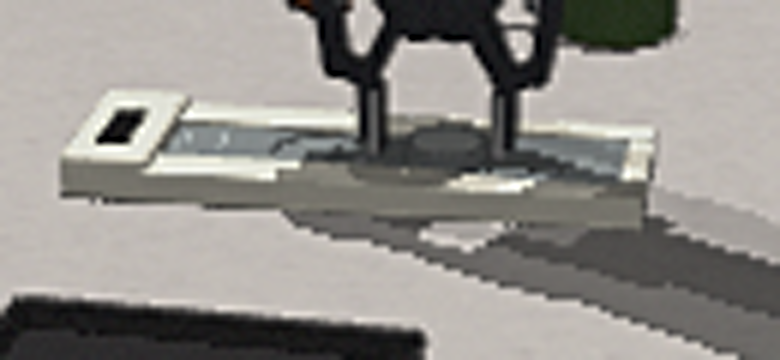

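The token (crop 445,140) is sliding flat along the lane ahead of the rear finger, with low force. I'll keep going.

Call:
move_arm --commands '[[0.4,[0.0058,0.0008,0],0],[0.4,[0.0058,0.0008,0],0],[0.4,[0.0058,0.0008,0],0],[0.4,[0.0058,0.0008,0],0],[0.4,[0.0058,0.0008,0],0],[0.4,[0.0058,0.0008,0],0],[0.4,[0.0058,0.0008,0],0],[0.4,[0,0,0],0]]'

```text
time_s: 11.6
ee_pos: [0.5481, -0.0434, 0.0118]
tool_rot: [[-0.139, 0.99, 0.001], [0.99, 0.139, -0.0], [-0.0, 0.001, -1.0]]
contact_force: [-0.2, 0.0, -0.2]
grip_width: 0.06
```

Call:
move_arm --commands '[[0.4,[0.004,0.0005,0],0],[0.4,[0.004,0.0006,0],0],[0.4,[0.004,0.0005,0],0],[0.4,[0.004,0.0006,0],0],[0.4,[0.004,0.0006,0],0],[0.4,[0,0,0],0]]'

```text
time_s: 12.35
ee_pos: [0.5679, -0.0406, 0.0117]
tool_rot: [[-0.139, 0.99, 0.001], [0.99, 0.139, -0.0], [-0.0, 0.001, -1.0]]
contact_force: [0.1, -0.4, -1.2]
grip_width: 0.0599
```

Run:
```python
from bench import r
from h import *
st=r.read_state();print(st["grip_width"],st["contact_force"],st["ee_pos"])
s=r.snapshot("side");c=s["pixels"][180:240,230:360];cv2.imwrite("pics/s8.png",cv2.resize(c,None,fx=6,fy=6,interpolation=cv2.INTER_CUBIC))
```

```text
0.059871068944628326 [ 0.07365768 -0.35092131 -1.16757643] [ 0.56792925 -0.04061871  0.01169458]
```

View pics/s8.png

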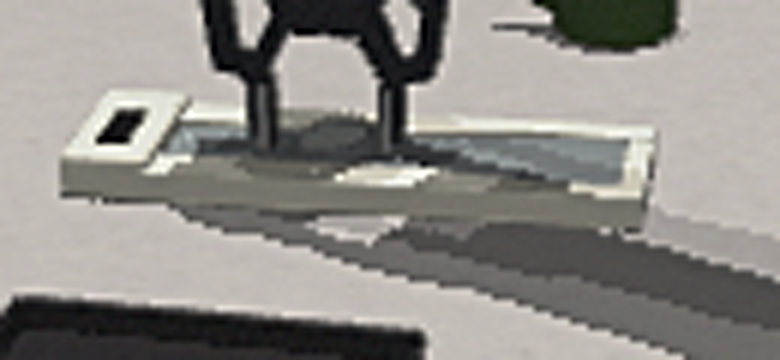

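The token is now nearly over the pocket (crop 330,132). From here I'll go in small steps and watch the force.

Call:
move_arm --commands '[[0.4,[0.0015,0.0002,0],0],[0.4,[0.0015,0.0002,0],0],[0.4,[0.0015,0.0002,0],0],[0.4,[0.0015,0.0002,0],0],[0.4,[0,0,0],0]]'

```text
time_s: 13.02
ee_pos: [0.5736, -0.0398, 0.0116]
tool_rot: [[-0.139, 0.99, 0.0], [0.99, 0.139, -0.0], [-0.0, 0.0, -1.0]]
contact_force: [-0.4, 0.0, 0.4]
grip_width: 0.0592
```

Call:
move_arm --commands '[[0.4,[0.001,0.0001,0],0],[0.4,[0.001,0.0002,0],0],[0.4,[0,0,0],0]]'

```text
time_s: 13.4
ee_pos: [0.5755, -0.0395, 0.0116]
tool_rot: [[-0.139, 0.99, 0.0], [0.99, 0.139, -0.0], [-0.0, 0.0, -1.0]]
contact_force: [-0.1, -0.9, -0.4]
grip_width: 0.0598
```

Call:
move_arm --commands '[[0.4,[0.001,0.0001,0],0],[0.4,[0.001,0.0002,0],0],[0.4,[0,0,0],0]]'

```text
time_s: 13.78
ee_pos: [0.5776, -0.0392, 0.0116]
tool_rot: [[-0.139, 0.99, 0.0], [0.99, 0.139, -0.0], [-0.0, 0.0, -1.0]]
contact_force: [-0.0, -0.0, -0.1]
grip_width: 0.0598
```

Run:
```python
from bench import r
from h import *
st=r.read_state();print(st["grip_width"],st["contact_force"],st["ee_pos"])
s=r.snapshot("side");c=s["pixels"][180:230,240:340];cv2.imwrite("pics/s9.png",cv2.resize(c,None,fx=8,fy=8,interpolation=cv2.INTER_CUBIC))
```

```text
0.05983831219588045 [-0.01020026 -0.0125763  -0.13770785] [ 0.57756784 -0.03921036  0.01160715]
```

View pics/s9.png

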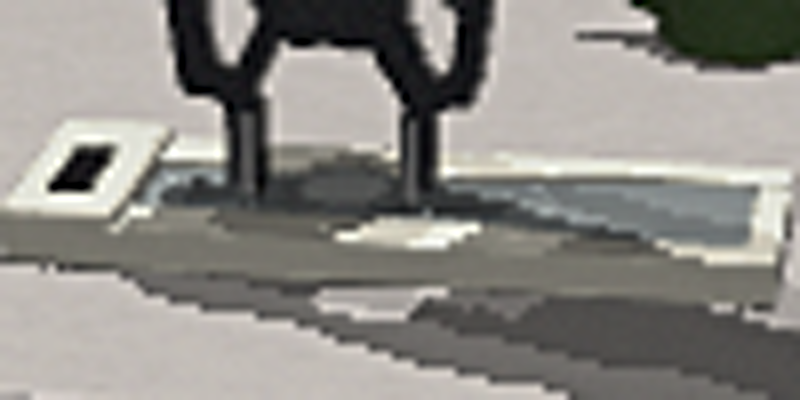

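The token top (crop 345,183) now looks level with the rails, so it has probably dropped. I'll nudge 1 mm at a time to feel for the far wall.

Call:
move_arm --commands '[[0.4,[0.001,0.0001,0],0],[0.4,[0,0,0],0]]'

```text
time_s: 14.08
ee_pos: [0.5782, -0.0391, 0.0115]
tool_rot: [[-0.139, 0.99, -0.001], [0.99, 0.139, 0.0], [0.0, -0.001, -1.0]]
contact_force: [-2.0, 0.0, 1.0]
grip_width: 0.06
```

Call:
move_arm --commands '[[0.4,[0.001,0.0001,0],0],[0.4,[0,0,0],0]]'

```text
time_s: 14.32
ee_pos: [0.5784, -0.039, 0.0114]
tool_rot: [[-0.139, 0.99, -0.003], [0.99, 0.139, 0.0], [0.001, -0.003, -1.0]]
contact_force: [-5.6, -1.0, 3.0]
grip_width: 0.06
```

It stopped firmly against the far wall with 5.6 N, where predicted. I'll back off, lift clear and look.

Call:
move_arm --commands '[[0.4,[-0.003,-0.0004,0],0],[0.4,[-0.0015,0,0],0],[0.4,[0,0,0.005],0],[0.4,[0,0,0.02],0],[0.4,[0,0,0.05],0],[0.4,[0,0,0.06],0],[0.4,[0,0,0.06],0],[0.4,[-0.04,0.045,0],0],[0.4,[-0.04,0.045,0],0],[0.4,[-0.04,0.045,0],0],[0.4,[-0.04,0.045,0],0],[0.4,[0,0.05,0],0],[0.4,[0,0.05,0],0],[0.4,[0,0,0],0],[0.4,[0,0,0],0]]'

```text
time_s: 16.2
ee_pos: [0.4152, 0.2404, 0.2076]
tool_rot: [[-0.139, 0.99, 0.001], [0.99, 0.139, -0.0], [-0.0, 0.001, -1.0]]
contact_force: [0.7, -0.4, 0.5]
grip_width: 0.0597
```

Run:
```python
from bench import r
from h import *
st=r.read_state();print(st["contact_force"],st["ee_pos"])
s=r.snapshot("side");c=s["pixels"][180:230,235:345];cv2.imwrite("pics/s10.png",cv2.resize(c,None,fx=7,fy=7,interpolation=cv2.INTER_CUBIC))
t=r.snapshot("top");c=t["pixels"][140:285,275:375];cv2.imwrite("pics/t10.png",cv2.resize(c,None,fx=4,fy=4,interpolation=cv2.INTER_CUBIC))
cv2.imwrite("pics/t10full.png",t["pixels"])
pickle.dump(t,open("t10.pkl","wb"));pickle.dump(s,open("s10.pkl","wb"))
for n,i in(("top",t),("side",s)):
  u,v=proj(i,[.5725,-.0402,.0205]);u,v=int(u),int(v);print(n,u,v)
  zs=[bydepth(i,u+a,v+b)[2] for a in(-4,-2,0,2,4) for b in ((-4,-2,0,2,4) if n=="top" else (-1,0,1))];print(np.median(zs),np.std(zs))
```

```text
[ 0.7281941  -0.43550753  0.46851052] [0.41518261 0.24041713 0.20757718]
top 310 203
0.021084330147656427 0.0024791807013615926
side 283 203
0.021518268472433877 0.0009878680616263544
```

View pics/s10.png

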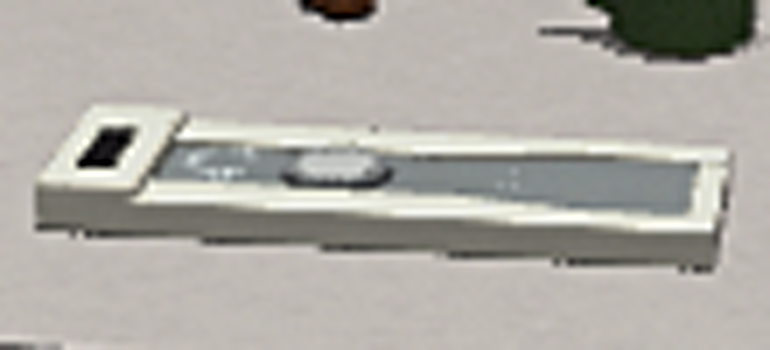

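View pics/t10full.png

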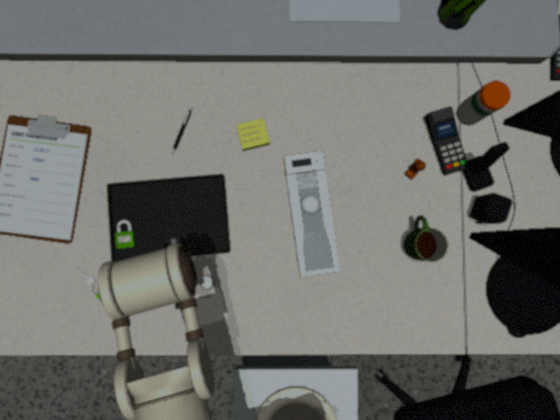

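View pics/t10.png

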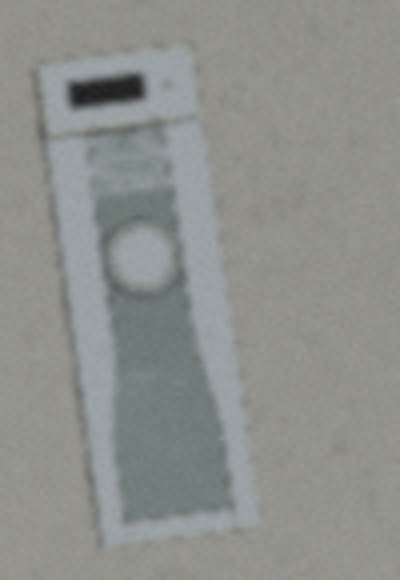

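The token sits on the pocket ring at top-crop (142,257), the same spot as the ring before. Its top is at about 21 mm: seated would be 20.5 and unseated 24. One more averaged flatness check, then hand in.

Run:
```python
from bench import r
from h import *
for n in("top","side"):
  A=[];D=[]
  for _ in range(8):
    i=r.snapshot(n)
    for x in np.arange(-.018,.019,.003):
      for y in np.arange(-.018,.019,.003):
        if x*x+y*y<.018**2:
          u,v=proj(i,[.5720+x,-.0402+y,.0205]);p=bydepth(i,u,v)
          if abs(p[2]-.02)<.015:A.append([p[0]-.572,p[1]+.0402,1]);D.append(p[2])
    for x,y in((-.05,-.0068),(-.06,-.008),(-.07,-.0095)): pass
  c=np.linalg.lstsq(np.array(A),np.array(D),rcond=None)[0]
  dk=[]
  for a in np.arange(-.09,-.04,.003):
    for b in(-.012,-.006,0,.006,.012):
      P=np.array([.5311+a*.9906-b*.1368,-.0459+a*.1368+b*.9906,.016]);u,v=proj(i,P);dk.append(bydepth(i,u,v)[2])
  print(n,"top z",c[2],"tilt deg",np.degrees(c[:2]),"deck",np.median(dk),"above deck",c[2]-np.median(dk))
```

```text
top top z 0.021122434380484927 tilt deg [-0.73579934  0.37217144] deck 0.015684416695798786 above deck 0.005438017684686141
side top z 0.021145794423604453 tilt deg [-0.50272536  3.13038982] deck 0.016070471087066496 above deck 0.005075323336537957
```

Run:
```python
from bench import r
from h import *
for n in("top","side"):
  F=[r.snapshot(n) for _ in range(10)];i=F[0]
  Z=np.stack([f["z_map"] for f in F]);Z[Z<.1]=np.nan;i["z_map"]=np.nanmedian(Z,0)
  for ax in(0,1):
    out=[]
    for a in np.arange(-.024,.025,.004):
      zs=[]
      for b in np.arange(-.009,.010,.003):
        P=np.array([.5720,-.0402,.0205])+(np.array([a*.9906-b*.1368,a*.1368+b*.9906,0]) if ax==0 else np.array([b*.9906-a*.1368,b*.1368+a*.9906,0]))
        u,v=proj(i,P);zs.append(bydepth(i,u,v)[2])
      out.append(round(np.nanmedian(zs)*1000,1))
    print(n,"along" if ax==0 else "across",out)
```

```text
top along [np.float64(15.7), np.float64(20.6), np.float64(20.1), np.float64(20.7), np.float64(21.6), np.float64(21.2), np.float64(21.7), np.float64(21.1), np.float64(21.8), np.float64(20.6), np.float64(20.9), np.float64(20.8), np.float64(20.5)]
top across [np.float64(21.0), np.float64(21.0), np.float64(21.9), np.float64(21.2), np.float64(21.5), np.float64(21.5), np.float64(20.8), np.float64(20.7), np.float64(21.4), np.float64(20.7), np.float64(21.7), np.float64(21.4), np.float64(13.3)]
side along [np.float64(17.2), np.float64(20.3), np.float64(21.3), np.float64(21.7), np.float64(21.7), np.float64(20.7), np.float64(20.9), np.float64(21.1), np.float64(21.6), np.float64(21.9), np.float64(21.1), np.float64(21.4), np.float64(21.0)]
side across [np.float64(18.3), np.float64(21.4), np.float64(20.1), np.float64(21.8), np.float64(20.4), np.float64(22.2), np.float64(21.0), np.float64(21.7), np.float64(21.3), np.float64(20.0), np.float64(21.4), np.float64(19.8), np.float64(20.6)]<stdin>:5: RuntimeWarning: All-NaN slice encountered
```

The token's top is level at about 21 mm in both directions and both views, so it is seated and flat. Handing in.

Run:
```python
from bench import r
print(r.read_state()["time_s"]); print(r.close_job())
```

```text
18.1
the job is handed in; nothing more can be done
None
```

I took the 50 mm token from the tray and laid it flat at encoder x ≈ −71 mm, with a contact of about 4.5 N. I then let go and slid it along the lane with the rear finger until it dropped into the pocket (x ≈ +41 mm) and stopped against the far wall at about 5.6 N. I backed off, lifted clear and handed in at 18.1 s.

**Last checks:**
- **Seating:** In both views the token sits on the pocket ring. Its top is about 21 mm high, 5.1–5.4 mm above the deck; seated should be 4.5 mm, and unseated would be 8 mm.
- **Flatness:** One side-view plane fit gave a 3° tilt across the lane. The top view (0.4°) and averaged height profiles from both cameras showed the token level, so I took the 3° as noise.
- **Other things on the desk:** The padlock, mug, stamp and notes look unmoved in the last top view.
- **Grip width:** It read 46.8 mm while holding the 50 mm token. The hold was firm and centred, and I did not find the cause.

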